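# Match the two lids to the two teapots

### The arm

A 7-joint arm with a two-finger parallel gripper is mounted at the origin on the work surface. World frame = base frame: x ahead of the robot, y to its left, z up, the work surface at z = 0. Lengths are in m, angles in rad, forces in N, time in s.
With the tool pointing down it reaches from about 0.4 to 0.85 m from the base axis. Payload 10.4 kg.
Tool frame: the origin (TCP) lies midway between the tips of the shut fingers; the grasp point (between the pads) lies 19 mm behind it; z points along the fingers, y is the line along which they close (so a half turn about z gives the same grasp; the last joint's range is limited). The gripper opens to 87 mm and grips with 3 to 60 N. Pads are 19 mm wide; open, the fingers measure 117 mm over their backs; the gripper's body (75 mm by 190 mm) begins 51 mm behind the grasp point.
Start: joints at [-1.213, 0.332, -0.065, 1.46, 0.022, 1.35, -0.088], TCP at [0.232, 0.58, 0.223] pointing down, gripper open.
Joint ranges: [-2.6, 2.6], [-0.5, 2.12], [-1.47, 1.34], [0.16, 2.42], [-1.27, 4.41], [0.06, 2.06], [-2.6, 2.6]. Speed limits (rad/s): [2.22, 2.22, 2.79, 2.79, 3.14, 3.14, 3.14].

### API

Orientations are given as a unit quaternion [x, y, z, w].
In Python, from bench import r gives the robot as it stands.
- The arm moves only by the tool arm_command, never from a script. Its argument "moves" is one flat list of numbers, 4 for each row, row after row: the shift along the tool's x, y, z in cm, then the turn about the tool's z in degrees. A call has 1 to 12 rows; each row shifts and turns the commanded pose from where the row before left it, along the tool's axes as they then stand; what a row does not reach is not made up. A row lasts 1/12 s, in which the tool goes at most 41.7 mm and 7.16 degrees, less where a joint would pass 70% of its speed; a pose out of reach is approached as far as the arm can. A call with a gripper value outside its range is refused whole. "fingers" is the opening in per cent of the stroke, from 0 (shut) to 100 (fully open), set as the call begins (left out, the last holds). The fingers move at their own pace and stop on an object; "squeeze" is the grip in N (left out, the last holds). Time passes only in rows, so rows that do not move let the fingers close. It gives the time, the measured TCP pose, the force, the opening and the grip force at its end, in the units of the state.
- r.read_state(): the state, without advancing time (a new reading comes with each control period).
- r.camera(name): name is "scene" or "top"; returns the picture (400x640x3 uint8, red, green, blue); there is no depth.
- r.camera_info(name): a dict with "fx", "fy", "cx", "cy" (pixels), "origin" and "attitude" of the camera in the world. Camera axes: x right, y up, looking along -z (the intrinsics and any distortion apply to the point x, -y, -z); pixel columns grow to the right and rows downward; lengths in m; the calibration is good to about 2 mm. A picture is of the moment at which its call begins. camera_info takes no time and is no camera call.
- r.close_job(): hands the job in; it is judged then, once.
The state is a dict: "time": time; "joint_positions": joint angles; "joint_vel": joint speeds; "joint_torque": joint torques, N m; "ee_pos": TCP position; "eef_rot": TCP orientation; "ft_force": force on the tool from outside, world axes, zero at the start; "torque": the same for the moment, N m; "width": finger opening in m; "grip_force": force on a finger pad.
Only numpy, scipy, OpenCV 4.12 (cv2) and the standard library are available. Lean on these libraries where they do the work, as an engineer would, in place of code of your own. Each camera call takes 0.05 s, during which the arm holds its last target. There are 200 camera calls.

### The job

The lids of the two teapots on the tray are lying on the bench, one at each side. Put each lid on the teapot it fits, the large lid on the large pot and the small lid on the small pot, fully seated in the mouth with its knob up, and let go. Leave both teapots standing upright where they are.

Things in the scene. Friction and masses are not known exactly. Their poses are not given: they have to be found in the camera images.
- large_pot: Larger of two aluminium teapots, loose on the steel tray (floor 4 mm above the bench), left or right. Origin: centre of its underside; z up through the open mouth. Rim at 130 mm, mouth 76 mm inside diameter, 35 mm deep, wall 4 mm; belly 116 mm wide. Spout along +x to 103 mm, handle along -x to 96 mm from the axis, both below the rim. About 550 g.
- small_pot: Smaller of two aluminium teapots, loose on the steel tray (floor 4 mm above the bench), left or right. Origin: centre of its underside; z up through the open mouth. Rim at 105 mm, mouth 54 mm inside diameter, 35 mm deep, wall 4 mm; belly 94 mm wide. Spout along +x to 89 mm, handle along -x to 84 mm from the axis, both below the rim. About 400 g.
- large_lid: Larger of two aluminium lids, knob up on the bench left or right of the tray. Origin: centre of its underside, z up. Plug 10 mm deep, 54 mm wide at the bottom, 68 at the top; above it a flange 90 mm wide; dome to 19 mm; round upright knob 18 mm wide, from 19 to 49 mm. Seated, the flange lies on its pot's rim and the origin is 120 mm above the pot's. About 90 g.
- small_lid: Smaller of two aluminium lids, knob up on the bench left or right of the tray. Origin: centre of its underside, z up. Plug 10 mm deep, 32 mm wide at the bottom, 46 at the top; above it a flange 66 mm wide; dome to 19 mm; round upright knob 18 mm wide, from 19 to 49 mm. Seated, the flange lies on its pot's rim and the origin is 95 mm above the pot's. About 60 g.

How it is judged:
At the end, for the whole second after the job is handed in: Each lid sits on its own pot: within 10 mm of its axis, flange on the rim (origin 120 mm above the large pot's origin, 95 mm above the small one's, +4/-6 mm), tilted under 10 degrees; both pots upright within 6 degrees and within 40 mm of their start; all at rest (under 20 mm/s) (horizontal distance between large_lid and large_pot below 0.01 m and z of large_lid in the frame of large_pot between 0.114 and 0.124 m and angle between each of large_lid, small_lid's own z axis and vertical below 0.175 rad and angle between each of large_pot, small_pot's own z axis and vertical below 0.105 rad and distance of each of large_pot, small_pot from where it was at the start of the episode below 0.04 m and linear speed of each of large_lid, large_pot, small_lid, small_pot below 0.02 m/s and horizontal distance between small_lid and small_pot below 0.01 m and z of small_lid in the frame of small_pot between 0.089 and 0.099 m); the robot touches nothing.
It also fails if it takes over 70 s, if anything falls off the work surface, if the arm or the gripper's body presses on something with over 40 N, if the wrist force passes 120 N, or if a joint passes its speed limit or range.

## Working session

There is one attempt and no reset: what is moved stays moved. The work goes in short steps, Python scripts to look and compute and a tool call to move; the robot and the scene stay as the last step left them, time stands still between calls to the robot, and variables do not carry over. Pictures are saved under pics/ and viewed, at most 10 in all, crops included, and the job is handed in when it is done.

Besides the shell and the picture viewer there is one more tool, called after "Call:" by a JSON object that holds its "api" and its "payload", one argument or row to a line. arm_command: Moves the arm, as the interface text tells. Its arguments: {"type":"object","properties":{"moves":{"type":"array"},"fingers":{"type":"number"},"squeeze":{"type":"number"}},"required":["moves"]}

```bash
mkdir -p pics
python3 - <<'E'
from bench import r
import cv2
s=r.read_state();print(s['time'],s['ee_pos'],s['eef_rot'],s['width'])
for n in("scene","top"):
    print(r.camera_info(n)); cv2.imwrite(f"pics/{n}0.png",r.camera(n)[:,:,::-1])
E
```

```text
0.0 [0.23214366 0.57987296 0.22175487] [ 1.89244964e-01  9.81929658e-01 -6.93228627e-04 -1.01787013e-04] 0.0870030683573673
{'fx': 482.9429305194683, 'fy': 482.9429305194683, 'cx': 318.46202027707614, 'cy': 201.43410342715526, 'origin': array([1.25681924, 0.14524971, 0.84658217]), 'attitude': array([0.23301365, 0.28698353, 0.70475682, 0.60552698])}
{'fx': 502.7074236372497, 'fy': 502.7074236372497, 'cx': 326.43298256237364, 'cy': 209.2341648807894, 'origin': array([0.41465207, 0.00459459, 1.33003649]), 'attitude': array([ 0.02969073, -0.03150231, -0.70628684,  0.706601  ])}
```

View pics/top0.png

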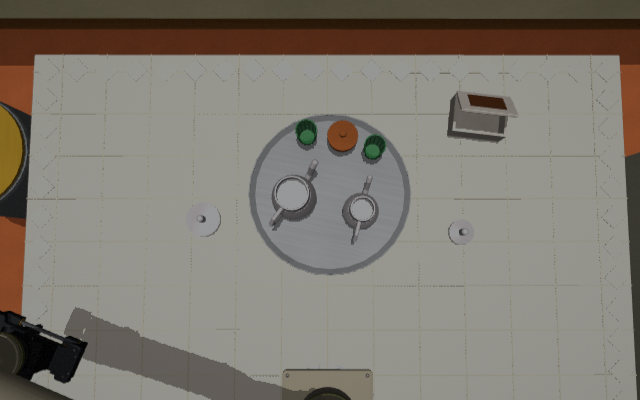

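View pics/scene0.png

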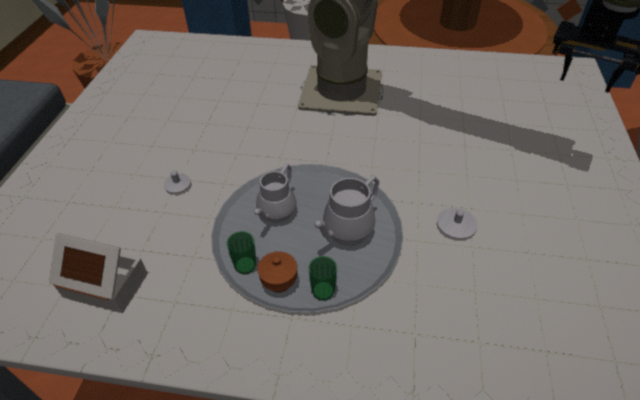

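The top view shows the large lid at about (204,220), the small lid at (461,233), the large mouth at (293,194) and the small mouth at (362,209). The scene view shows the lid knobs at (459,215) and (175,177), and the rims at (350,192) and (274,181). Next I'll zoom in on these.

```bash
cat > h.py <<'E'
import numpy as np, cv2
from scipy.spatial.transform import Rotation as R
from bench import r
def ray(n,u,v):
    c=r.camera_info(n); d=np.array([(u-c['cx'])/c['fx'],-(v-c['cy'])/c['fy'],-1])
    return np.array(c['origin']),R.from_quat(c['attitude']).apply(d)
def plane(n,u,v,z):
    o,d=ray(n,u,v); return (o+d*(z-o[2])/d[2])[:2].round(4)
E
python3 - <<'E'
import cv2,numpy as np
from h import *
t=cv2.imread("pics/top0.png"); s=cv2.imread("pics/scene0.png")
def c(im,u,v,w=32): return cv2.resize(cv2.convertScaleAbs(im[v-w:v+w,u-w:u+w],alpha=1.1),(200,200),interpolation=cv2.INTER_CUBIC)
T=np.hstack([c(t,204,220),c(t,293,194),c(t,362,209),c(t,461,233)])
S=np.hstack([c(s,458,222),c(s,350,200),c(s,275,190),c(s,177,182)])
cv2.imwrite("pics/crops.png",np.vstack([T,S]))
print(plane("top",204,220,.01),plane("top",201.5,219,.049),plane("top",293,194,.134),plane("top",362,209,.109),plane("top",461,233,.01),plane("top",462.5,231.5,.049))
print(plane("scene",459,211,.049),plane("scene",350,191,.134),plane("scene",274,181,.109),plane("scene",175,173,.049))
E
```

```text
[0.5006 0.3231] [0.5006 0.3201] [0.555  0.0816] [ 0.5212 -0.0853] [ 0.4667 -0.3523] [ 0.469  -0.3456]
[0.5    0.3238] [0.5555 0.0852] [ 0.5235 -0.0853] [ 0.47   -0.3488]
```

View pics/crops.png

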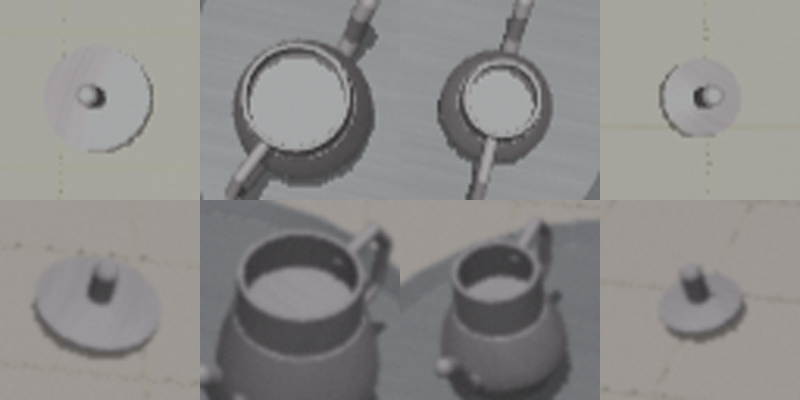

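The crops show both lids flat with upright knobs and both pots upright. From the crop pixels I'll work out the refined centres.

```bash
cat >> h.py <<'E'
def togo(x,y,z):
    s=r.read_state(); v=R.from_quat(s['eef_rot']).inv().apply(np.array([x,y,z])-s['ee_pos'])*100
    print("togo cm",v.round(2),"pos",np.round(s['ee_pos'],4),"t",s['time'])
E
python3 - <<'E'
from h import *
for a in [("top",203.2,219.2,.01),("top",200,218.2,.049),("scene",459.4,211.5,.049),("top",292.5,193,.134),("scene",350,192.4,.134),("top",362.4,208,.109),("scene",274.4,181.2,.109),("top",461.4,231.8,.01),("top",465,231.2,.049),("scene",174.2,171.8,.049)]: print(a,plane(*a))
togo(.5005,.3235,.12)
E
```

```text
('top', 203.2, 219.2, 0.01) [0.5027 0.3253]
('top', 200, 218.2, 0.049) [0.5027 0.324 ]
('scene', 459.4, 211.5, 0.049) [0.5014 0.3246]
('top', 292.5, 193, 0.134) [0.5574 0.0828]
('scene', 350, 192.4, 0.134) [0.5595 0.0857]
('top', 362.4, 208, 0.109) [ 0.5237 -0.0862]
('scene', 274.4, 181.2, 0.109) [ 0.524  -0.0843]
('top', 461.4, 231.8, 0.01) [ 0.4699 -0.3534]
('top', 465, 231.2, 0.049) [ 0.4698 -0.352 ]
('scene', 174.2, 171.8, 0.049) [ 0.4662 -0.3523]
togo cm [-34.44 -13.82  10.2 ] pos [0.2322 0.5799 0.2218] t 0.1
```

Call:
{"api": "arm_command", "payload": {
  "moves": [-2.9,-1.1,0.7,0,-2.9,-1.1,0.7,0,-2.9,-1.1,0.7,0,-2.9,-1.1,0.7,0,-2.9,-1.1,0.7,0,-2.9,-1.1,0.7,0,-2.9,-1.1,0.7,0,-2.9,-1.1,0.7,0,-2.9,-1.1,0.7,0,-2.9,-1.1,0.7,0,-2.9,-1.1,0.7,0,-2.6,-1.6,0.7,0],
  "fingers": 70
}}

```text
time: 1.1
ee_pos: [0.5027, 0.3239, 0.1378]
eef_rot: [0.189, 0.982, -0.0, -0.0]
ft_force: [0.4, 1.0, -0.1]
width: 0.0605
grip_force: 0.0
```

Run:
```python
from h import *
togo(.502,.3245,.025)
```

```text
togo cm [ 0.09  0.03 11.28] pos [0.5027 0.3239 0.1378] t 1.1
```

Well centred, so I'll descend, with the last rows slow.

Call:
{"api": "arm_command", "payload": {
  "moves": [0.1,0,1.5,0,0,0,1.5,0,0,0,1.5,0,0,0,1.5,0,0,0,1.5,0,0,0,1.2,0,0,0,1.0,0,0,0,0.8,0,0,0,0.5,0,0,0,0.3,0,0,0,0,0,0,0,0,0]
}}

```text
time: 2.1
ee_pos: [0.501, 0.3254, 0.026]
eef_rot: [0.189, 0.982, 0.0, 0.0]
ft_force: [0.4, -0.5, 0.1]
width: 0.0606
grip_force: 0.0
```

Call:
{"api": "arm_command", "payload": {
  "moves": [0,0,0,0,0,0,0,0,0,0,0,0,0,0,0,0,0,0,0,0,0,0,0,0,0,0,0,0,0,0,0,0,0,0,0,0,0,0,0,0],
  "fingers": 0,
  "squeeze": 30
}}

```text
time: 2.93
ee_pos: [0.5007, 0.3253, 0.0256]
eef_rot: [0.189, 0.982, 0.0, 0.0]
ft_force: [-0.9, 1.1, -0.8]
width: 0.0171
grip_force: 30.0
```

The knob is gripped, so I'll lift.

Call:
{"api": "arm_command", "payload": {
  "moves": [0,0,-0.5,0,0,0,-1,0,0,0,-1.5,0,0,0,-2,0,0,0,-2,0,0,0,-2,0,0,0,-2,0,0,0,-2,0,0,0,-2,0,0,0,-2,0,0,0,-1,0,0,0,0,0]
}}

```text
time: 3.93
ee_pos: [0.5018, 0.3258, 0.2087]
eef_rot: [0.189, 0.982, 0.002, 0.002]
ft_force: [0.5, -0.2, -1.1]
width: 0.0169
grip_force: 30.0
```

Run:
```python
from h import *
togo(.558,.0842,.2)
```

```text
togo cm [-14.2  -20.34   0.82] pos [0.5018 0.3258 0.2087] t 3.9333
```

Call:
{"api": "arm_command", "payload": {
  "moves": [-0.7,-1,0,0,-1.4,-2,0,0,-1.7,-2.4,0,0,-1.7,-2.4,0,0,-1.7,-2.4,0,0,-1.7,-2.4,0,0,-1.7,-2.4,0,0,-1.5,-2.2,0,0,-1.2,-1.8,0.4,0,-0.9,-1.3,0.4,0,0,0,0,0,0,0,0,0]
}}

```text
time: 4.93
ee_pos: [0.5563, 0.0822, 0.196]
eef_rot: [0.191, 0.982, -0.001, -0.001]
ft_force: [-0.5, 0.5, -0.6]
width: 0.0168
grip_force: 30.0
```

Run:
```python
from h import *
togo(.558,.0842,.15)
t=r.camera("top")[:,:,::-1];s=r.camera("scene")[:,:,::-1]
c=lambda im,u,v:cv2.resize(im[v-50:v+50,u-50:u+50],(400,400),interpolation=cv2.INTER_CUBIC)
cv2.imwrite("pics/a.png",np.hstack([c(t,293,194),c(s,350,185)]))
```

```text
togo cm [-0.09  0.26  4.6 ] pos [0.5563 0.0822 0.196 ] t 4.9333
```

View pics/a.png

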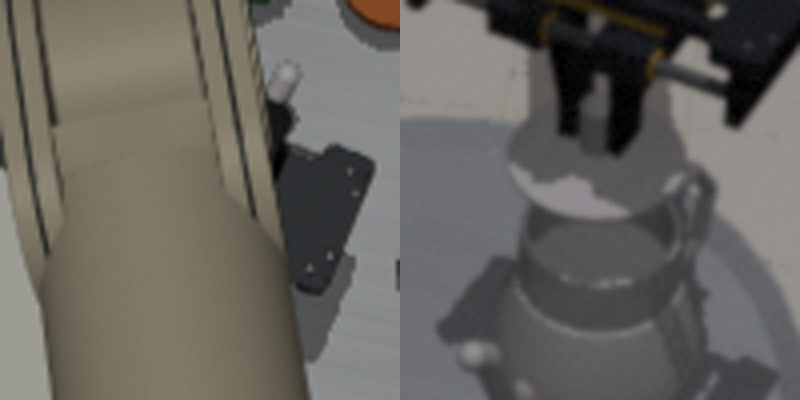

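The scene crop shows the lid level in the grip, flange centred at about (598,165), directly over the mouth at about (605,240). I'll correct by a few mm and lower it.

Call:
{"api": "arm_command", "payload": {
  "moves": [-0.1,0.2,0.4,0,0,0,0.6,0,0,0,0.6,0,0,0,0.6,0,0,0,0.6,0,0,0,0.5,0,0,0,0.4,0,0,0,0.3,0,0,0,0.2,0,0,0,0.1,0,0,0,0,0,0,0,0,0]
}}

```text
time: 6.03
ee_pos: [0.5589, 0.0855, 0.1547]
eef_rot: [0.189, 0.982, 0.0, 0.0]
ft_force: [-0.8, 0.6, -0.9]
width: 0.017
grip_force: 30.0
```

Call:
{"api": "arm_command", "payload": {
  "moves": [0,0,0.1,0,0,0,0.1,0,0,0,0.1,0,0,0,0.1,0,0,0,0,0,0,0,0,0]
}}

```text
time: 6.53
ee_pos: [0.5588, 0.0855, 0.1505]
eef_rot: [0.189, 0.982, 0.0, -0.0]
ft_force: [-0.1, 0.4, -0.8]
width: 0.0172
grip_force: 30.0
```

Call:
{"api": "arm_command", "payload": {
  "moves": [0,0,0,0,0,0,0,0,0,0,0,0,0,0,0,0,0,0,0,0,0,0,0,0,0,0,0,0,0,0,0,0],
  "fingers": 60
}}

```text
time: 7.2
ee_pos: [0.5588, 0.0855, 0.1505]
eef_rot: [0.189, 0.982, 0.0, -0.0]
ft_force: [0.2, -0.1, -0.4]
width: 0.0514
grip_force: 0.0
```

Call:
{"api": "arm_command", "payload": {
  "moves": [0,0,-0.5,0,0,0,-1,0,0,0,-2,0,0,0,-2,0,0,0,-2,0,0,0,-2,0,0,0,-1,0,0,0,0,0]
}}

```text
time: 7.87
ee_pos: [0.5599, 0.0856, 0.2586]
eef_rot: [0.189, 0.982, 0.001, 0.002]
ft_force: [0.4, -0.3, -0.0]
width: 0.0522
grip_force: 0.0
```

Run:
```python
from h import *
togo(.469,-.352,.12)
```

```text
togo cm [ -7.78 -44.05  13.75] pos [0.5599 0.0856 0.2586] t 7.8667
```

Call:
{"api": "arm_command", "payload": {
  "moves": [-0.6,-3.4,0,0,-0.6,-3.4,0,0,-0.6,-3.4,0.5,0,-0.6,-3.4,1,0,-0.6,-3.4,1,0,-0.6,-3.4,1,0,-0.6,-3.4,1.5,0,-0.6,-3.4,1.5,0,-0.6,-3.4,1.5,0,-0.6,-3.4,1.5,0,-0.6,-3.4,1,0,-0.6,-3.4,1,0]
}}

```text
time: 8.87
ee_pos: [0.4727, -0.3212, 0.1388]
eef_rot: [0.189, 0.982, 0.0, -0.001]
ft_force: [-0.0, 0.7, -0.6]
width: 0.0522
grip_force: 0.0
```

Call:
{"api": "arm_command", "payload": {
  "moves": [-0.6,-2.0,1,0,0,-1.2,1,0,0,0,0,0,0,0,0,0]
}}

```text
time: 9.2
ee_pos: [0.4667, -0.3518, 0.1194]
eef_rot: [0.19, 0.982, 0.0, -0.001]
ft_force: [0.6, -0.1, 0.1]
width: 0.0521
grip_force: 0.0
```

Run:
```python
from h import *
togo(.469,-.352,.025)
t=r.camera("top")[:,:,::-1];s=r.camera("scene")[:,:,::-1]
c=lambda im,u,v:cv2.resize(im[v-50:v+50,u-50:u+50],(400,400),interpolation=cv2.INTER_CUBIC)
cv2.imwrite("pics/b.png",np.hstack([c(t,293,194),c(s,350,185)]))
```

```text
togo cm [-0.24  0.07  9.44] pos [ 0.4667 -0.3518  0.1194] t 9.2
```

View pics/b.png

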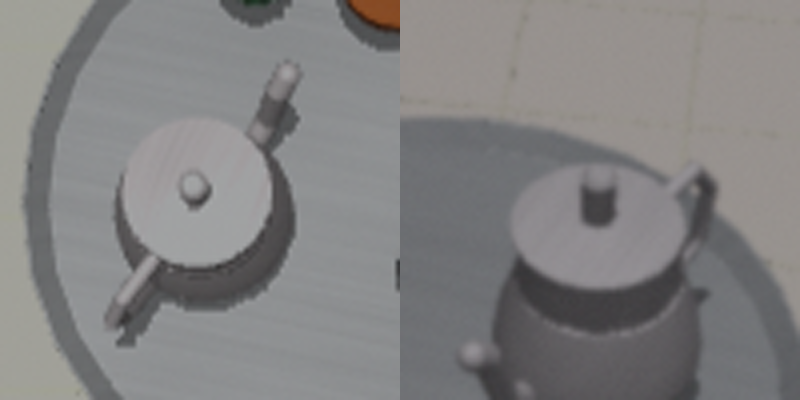

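The large lid is level and seated: flange centred at (197,193) in the top crop, knob upright at (195,187), pot unmoved. On to the small lid.

Call:
{"api": "arm_command", "payload": {
  "moves": [-0.2,0,1.2,0,0,0,1.2,0,0,0,1.2,0,0,0,1.2,0,0,0,1.2,0,0,0,1.1,0,0,0,0.9,0,0,0,0.7,0,0,0,0.4,0,0,0,0.2,0,0,0,0,0,0,0,0,0]
}}

```text
time: 10.3
ee_pos: [0.4697, -0.3529, 0.0279]
eef_rot: [0.189, 0.982, -0.0, 0.0]
ft_force: [-0.0, -0.2, 0.2]
width: 0.0521
grip_force: 0.0
```

Call:
{"api": "arm_command", "payload": {
  "moves": [0,0,0,0,0,0,0,0,0,0,0,0,0,0,0,0,0,0,0,0,0,0,0,0,0,0,0,0,0,0,0,0,0,0,0,0,0,0,0,0],
  "fingers": 0
}}

```text
time: 11.13
ee_pos: [0.4696, -0.3527, 0.0275]
eef_rot: [0.189, 0.982, 0.0, -0.0]
ft_force: [0.4, -0.4, -0.2]
width: 0.0171
grip_force: 30.0
```

Call:
{"api": "arm_command", "payload": {
  "moves": [0,0,-0.5,0,0,0,-1,0,0,0,-1.5,0,0,0,-2,0,0,0,-2,0,0,0,-2,0,0,0,-2,0,0,0,-2,0,0,0,-2,0,0,0,-1,0,0,0,0,0,0,0,0,0]
}}

```text
time: 12.13
ee_pos: [0.4695, -0.3527, 0.1875]
eef_rot: [0.189, 0.982, 0.0, 0.0]
ft_force: [-0.1, -0.4, -1.2]
width: 0.0171
grip_force: 30.0
```

Run:
```python
from h import *
togo(.5238,-.0853,.17)
```

```text
togo cm [ 4.9  26.84  1.76] pos [ 0.4695 -0.3527  0.1875] t 12.1333
```

Call:
{"api": "arm_command", "payload": {
  "moves": [0.2,1,0,0,0.4,2,0,0,0.5,3,0,0,0.5,3,0,0,0.6,3.2,0,0,0.6,3.2,0,0,0.5,3,0.2,0,0.5,3,0.5,0,0.5,2.4,0.5,0,0.4,2,0.5,0,0.2,1,0,0,0,0,0,0]
}}

```text
time: 13.13
ee_pos: [0.5233, -0.0827, 0.1694]
eef_rot: [0.187, 0.982, 0.0, -0.001]
ft_force: [-0.1, 0.6, -0.5]
width: 0.0167
grip_force: 30.0
```

Run:
```python
from h import *
togo(.5238,-.0853,.1275)
s=r.camera("scene")[:,:,::-1]
c=lambda im,u,v:cv2.resize(im[v-50:v+50,u-50:u+50],(400,400),interpolation=cv2.INTER_CUBIC)
cv2.imwrite("pics/c.png",c(s,275,180))
```

```text
togo cm [-0.15 -0.22  4.19] pos [ 0.5233 -0.0827  0.1694] t 13.1333
```

View pics/c.png

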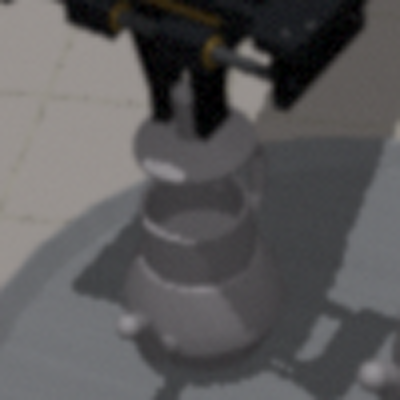

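The small lid is level above the mouth, with the lid at about (197,148) and the mouth at (200,212). Since the arm is still settling, I'll lower without a correction.

Call:
{"api": "arm_command", "payload": {
  "moves": [0,0,0.4,0,0,0,0.6,0,0,0,0.6,0,0,0,0.6,0,0,0,0.6,0,0,0,0.5,0,0,0,0.3,0,0,0,0.2,0,0,0,0.1,0,0,0,0,0,0,0,0,0]
}}

```text
time: 14.1
ee_pos: [0.5238, -0.0857, 0.1317]
eef_rot: [0.189, 0.982, 0.0, 0.0]
ft_force: [-0.2, -0.4, -0.5]
width: 0.0173
grip_force: 30.0
```

Call:
{"api": "arm_command", "payload": {
  "moves": [0,0,0.1,0,0,0,0.1,0,0,0,0.1,0,0,0,0.1,0,0,0,0,0,0,0,0,0]
}}

```text
time: 14.6
ee_pos: [0.5236, -0.0857, 0.1274]
eef_rot: [0.189, 0.982, 0.0, -0.0]
ft_force: [0.1, 0.2, -1.1]
width: 0.0169
grip_force: 30.0
```

Call:
{"api": "arm_command", "payload": {
  "moves": [0,0,0,0,0,0,0,0,0,0,0,0,0,0,0,0,0,0,0,0,0,0,0,0,0,0,0,0,0,0,0,0],
  "fingers": 60
}}

```text
time: 15.27
ee_pos: [0.5237, -0.0857, 0.1275]
eef_rot: [0.189, 0.982, 0.0, 0.0]
ft_force: [-1.1, 0.6, 0.2]
width: 0.0512
grip_force: 0.0
```

Call:
{"api": "arm_command", "payload": {
  "moves": [0,0,-0.5,0,0,0,-1,0,0,0,-2,0,0,0,-2,0,0,0,-2,0,0,0,-2,0,0,0,-1.5,0,0,0,0,0]
}}

```text
time: 15.93
ee_pos: [0.5252, -0.086, 0.2418]
eef_rot: [0.189, 0.982, 0.001, 0.003]
ft_force: [0.3, 0.6, -1.4]
width: 0.0523
grip_force: 0.0
```

Call:
{"api": "arm_command", "payload": {
  "moves": [0,-1.5,0,0,0,-2.5,0,0,0,-3,0,0,0,-3,0,0,0,-3,0,0,0,-3,0,0,0,-3,0,0,0,-2,0,0,0,-1,0,0,0,0,0,0,0,0,0,0,0,0,0,0]
}}

```text
time: 16.93
ee_pos: [0.4428, -0.2883, 0.2373]
eef_rot: [0.188, 0.982, 0.0, -0.0]
ft_force: [0.3, 1.1, 0.0]
width: 0.0525
grip_force: 0.0
```

Run:
```python
from h import *
t=r.camera("top")[:,:,::-1];s=r.camera("scene")[:,:,::-1]
c=lambda im,u,v:cv2.resize(im[v-60:v+60,u-60:u+60],(400,400),interpolation=cv2.INTER_CUBIC)
cv2.imwrite("pics/d.png",np.hstack([c(t,330,200),c(s,312,190)]))
```

```text
(no output)
```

View pics/d.png

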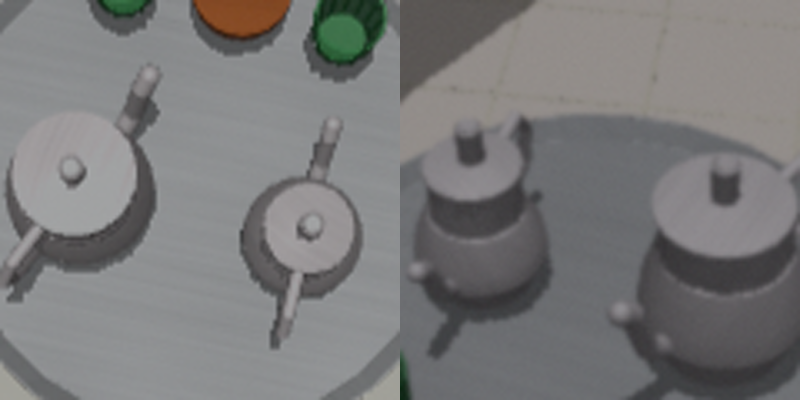

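Both lids sit level and centred, with knobs at (72,168) and (312,225) in the top crop. The pots are upright where they started and the arm is clear.

```bash
python3 -c "
from bench import r
print(r.close_job())"
```

```text
the job is handed in; nothing more can be done
None
```

Both lids are on their own pots, level and knob up in the last pictures, with the gripper clear; I handed the job in at about 17 s, and it returned no verdict.

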